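Make up two carving-tool handle kits

TASK

Make up the two handle kits from the stock on the bench: the red-lined tray gets the dark handle, the brass ferrule and the ivory end knob, and the blue-lined tray gets the pale handle and the steel ferrule. Each handle lies flat in its tray's long bay; each ferrule and the knob stands upright, as found, in a square bay of its own. Set the parts down rather than dropping them, and leave the glue jar, the screwdriver and the blue cup alone.

Things in the scene. Friction and masses are not known exactly. Their poses are not given: they have to be found in the camera images.
- dark_handle: Dark brown wooden handle: square blank 80 x 28 x 28 mm with a round tenon 16 mm across, 18 mm long at one end (98 mm overall), about 60 g, lying flat. Origin at the middle of its overall length, on its long axis, 14 mm above what it lies on; x along it towards the tenon; the square part runs from x = -49 to +31 mm. Grip it across the 28 mm sides.
- pale_handle: Pale wooden handle: square blank 80 x 28 x 28 mm with a round tenon 16 mm across, 18 mm long at one end (98 mm overall), about 60 g, lying flat. Origin at the middle of its overall length, on its long axis, 14 mm above what it lies on; x along it towards the tenon; the square part runs from x = -49 to +31 mm. Grip it across the 28 mm sides.
- brass_ferrule: Yellow brass ferrule: a short tube, 34 mm outside diameter, 23 mm bore, 28 mm tall, about 70 g, standing on end. Origin at the centre of its underside, z up its axis. Grip it across the outside.
- steel_ferrule: Grey steel ferrule: a short tube, 34 mm outside diameter, 23 mm bore, 28 mm tall, about 70 g, standing on end. Origin at the centre of its underside, z up its axis. Grip it across the outside.
- end_knob: Ivory-coloured end knob, round, 32 mm tall, about 30 g, standing on its flat 28 mm wide foot; its head has straight sides 34 mm across from 9 to 24 mm height and a domed top. Origin at the centre of its underside, z up its axis. Grip it across the head.
- red_tray: Red-lined wooden kit tray fixed to the bench, 150 (x) by 162 (y) mm, origin at the centre of its underside. Walls 6 mm thick, tops 16 mm above the bench; floor 6 mm above it. Long bay: centre x = +36, y = 0, inside 66 (x) by 150 (y) mm. Two square bays: centres x = -36, y = +39 and x = -36, y = -39, inside 66 (x) by 72 (y) mm. Its floor is red.
- blue_tray: Blue-lined wooden kit tray fixed to the bench, 150 (x) by 162 (y) mm, origin at the centre of its underside. Walls 6 mm thick, tops 16 mm above the bench; floor 6 mm above it. Long bay: centre x = +36, y = 0, inside 66 (x) by 150 (y) mm. Two square bays: centres x = -36, y = +39 and x = -36, y = -39, inside 66 (x) by 72 (y) mm. Its floor is blue.
- glue_jar: Bystander: glue jar with yellow cap, 52 mm across, 65 mm tall, beyond the stock. Origin at the centre of its underside. Leave alone.
- screwdriver: Bystander: screwdriver with orange handle lying crosswise on the bench beyond the stock, about 200 mm long, lower than 35 mm. Origin below its middle. Leave alone.
- pin_cup: Bystander: blue ceramic cup, 60 mm across the rim, 50 mm tall, beyond the stock. Origin at the centre of its underside. Leave alone.
Things that resemble listed ones, but are neither listed nor needed, are in the scene too. What is shaped like the end_knob but purple is not meant.

How it is judged:
By the outcome, as a careful person would: the job done as asked, in the order asked, and still so for the second after the job is handed in, with the robot touching nothing.
It also fails if it takes over 120 s, if anything falls off the work surface, if the arm or the gripper's body presses on something with over 40 N, if the wrist force passes 120 N, or if a joint passes its speed limit or range.

ROBOT

A 6-joint arm with a two-finger parallel gripper is mounted at the origin on the work surface. World frame = base frame: x ahead of the robot, y to its left, z up, the work surface at z = 0. Lengths are in m, angles in rad, forces in N, time in s.
With the tool pointing down it reaches from about 0.35 to 0.775 m from the base axis. Payload 5.5 kg.
Tool frame: the origin (TCP) lies between the finger pads; the fingertips stand 8 mm ahead of it and the grasp point (between the pads) lies 11 mm behind it; z points along the fingers, y is the line along which they close (so a half turn about z gives the same grasp; the last joint's range is limited). The gripper opens to 85 mm and grips with 20 to 120 N. Pads are 22 mm wide; open, the fingers measure 114 mm over their backs; the gripper's body (76 mm by 85 mm) begins 54 mm behind the grasp point. The pads swing forward as they close: fully open they stand 13 mm farther back than shut.
Start: joints at [-1.372, 0.313, 0.046, 1.304, 0, 1.431], TCP at [0.191, -0.542, 0.239] pointing down, gripper open.
Joint ranges: [-2.76, 2.76], [-0.86, 1.69], [-1.03, 1.26], [-2.2, 2.34], [-1.47, 1.5], [-3.14, 3.14]. Speed limits (rad/s): [2.57, 2.57, 3.14, 3.14, 3.14, 3.14].

INTERFACE

Orientations are given as a unit quaternion [w, x, y, z].
In Python, from cell import bot gives the robot as it stands. The module is installed in compiled form; this text tells all that it offers.
- The arm moves only by the tool send_rows, never from a script. Its argument "steps" is a list of rows, each an object of numbers: "x", "y", "z": the shift along the world's x, y, z each as a share of 0.2 m, from -1 to 1; "ax", "ay", "az": the turn, a rotation vector about the world's x, y, z each as a share of 180 degrees, from -1 to 1; "claw": the opening, from -1 (shut) to 1 (fully open). In form: [{"x": .., "y": .., "z": .., "ax": .., "ay": .., "az": .., "claw": ..}, ...]. A call has 1 to 5 rows; each row shifts and turns the commanded pose from where the row before left it; what a row does not reach is not made up. A row lasts 1/12 s, in which the tool goes at most 41.7 mm and 7.16 degrees, less where a joint would pass 70% of its speed; a pose out of reach is approached as far as the arm can. A call with a number of a shift or a turn outside -1 to 1 is refused whole. A call with a gripper value outside its range is refused whole. The fingers move at their own pace and stop on an object; "force" is the grip in N (left out, the last holds). Time passes only in rows, so rows that do not move let the fingers close. It gives the time, the measured TCP pose, the force, the opening and the grip force at its end, in the units of the state.
- bot.sense(): the state, without advancing time (a new reading comes with each control period).
- bot.capture(name): name is "scene" or "top" or "wrist"; returns (picture, depth): 480x640x3 uint8, blue, green, red; 480x640 float32, m along the optical axis (not along the pixel's ray), 0 where there is no reading.
- bot.camera_params(name): a dict with "K" (3x3 intrinsics, pixels), "R" (3x3) and "t" (3): a world point X has camera coordinates R X + t. Camera axes: x right, y down, z forward; pixel columns grow to the right and rows downward; lengths in m; the calibration is good to about 2 mm. A picture is of the moment at which its call begins: read the wrist's pose just before it. camera_params takes no time and is no camera call; for the wrist camera it gives the pose at the moment of the call.
- bot.finish_job(): hands the job in; it is judged then, once.
The state is a dict: "time": time; "q": joint angles; "joint_vel": joint speeds; "joint_torque": joint torques, N m; "eef_pos": TCP position; "orientation": TCP orientation; "force": force on the tool from outside, world axes, zero at the start; "moment": the same for the moment, N m; "gripper_width": finger opening in m; "gripper_force": force on a finger pad.
Only numpy, scipy, OpenCV 4.12 (cv2) and the standard library are available. Lean on these libraries where they do the work, as an engineer would, in place of code of your own. Each camera call takes 0.05 s, during which the arm holds its last target. There are 200 camera calls.

## Working session

There is one attempt and no reset: what is moved stays moved. The work goes in short steps, Python scripts to look and compute and a tool call to move; the robot and the scene stay as the last step left them, time stands still between calls to the robot, and variables do not carry over. Pictures are saved under pics/ and viewed, at most 14 in all, crops included, and the job is handed in when it is done.

Besides the shell and the picture viewer there is one more tool, called after "Emit:" by a JSON object that holds its "method" and its "body". send_rows: Moves the arm, as the interface text tells. Shift numbers are shares of 0.2 m and turn numbers shares of 180 degrees, none past 1 either way. Its arguments: {"type":"object","properties":{"steps":{"type":"array"},"force":{"type":"number"}},"required":["steps"]}

```bash
mkdir -p pics
python3 - <<'E'
from cell import bot
import cv2,numpy as np
s=bot.sense();print(s)
for n in("scene","top"):
    p,d=bot.capture(n);cv2.imwrite(f"pics/{n}0.png",p);np.savez(f"{n}0.npz",p=p,d=d,**bot.camera_params(n))
    c=bot.camera_params(n);print(n,np.round(c["K"],1).tolist(),np.round(c["R"],3).tolist(),np.round(c["t"],3), np.mean(d>0))
E
```

```text
{'time': 0.0, 'q': array([-1.37160902e+00,  3.14016679e-01,  4.49708596e-02,  1.30360279e+00,
        1.39950475e-07,  1.43118880e+00]), 'joint_vel': array([-9.08670879e-04,  3.27415283e-04,  8.82904378e-05, -3.51933692e-04,
        1.40292672e-03,  2.01358618e-03]), 'joint_torque': array([ 2.05375028e-05, -4.80625749e+01,  2.98533386e+01,  1.93622208e-02,
       -7.15590454e-05, -9.38672542e-06]), 'eef_pos': array([ 0.19098829, -0.54182275,  0.23839628]), 'orientation': array([-9.25730919e-04,  9.85686112e-01,  1.68588349e-01, -2.75155791e-05]), 'force': array([-0.18080721,  0.58319715, -0.29882817]), 'moment': array([ 0.01634088,  0.03539909, -0.00581868]), 'gripper_force': 0.0, 'gripper_width': 0.08552942106502923}
scene [[470.6, 0.0, 311.3], [0.0, 470.6, 237.8], [0.0, 0.0, 1.0]] [[0.726, 0.688, -0.006], [0.595, -0.632, -0.497], [-0.345, 0.357, -0.868]] [-0.466 -0.359  1.103] 0.9962272135416667
top [[531.1, 0.0, 313.0], [0.0, 531.1, 236.8], [0.0, 0.0, 1.0]] [[0.005, -0.999, -0.032], [-0.981, 0.001, -0.193], [0.193, 0.032, -0.981]] [0.013 0.641 0.912] 0.9958919270833333
```

View pics/top0.png

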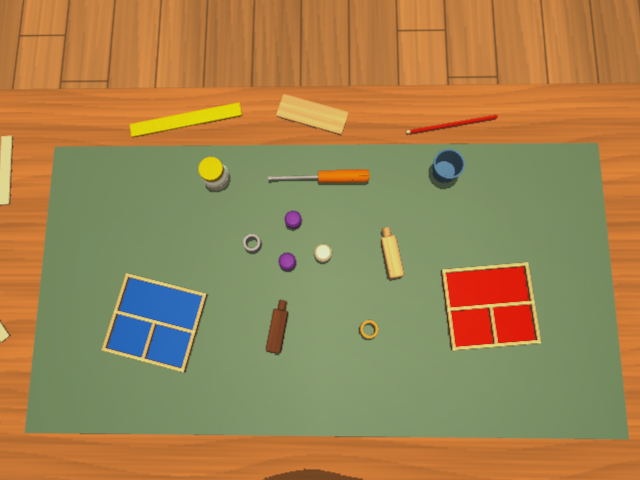

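View pics/scene0.png

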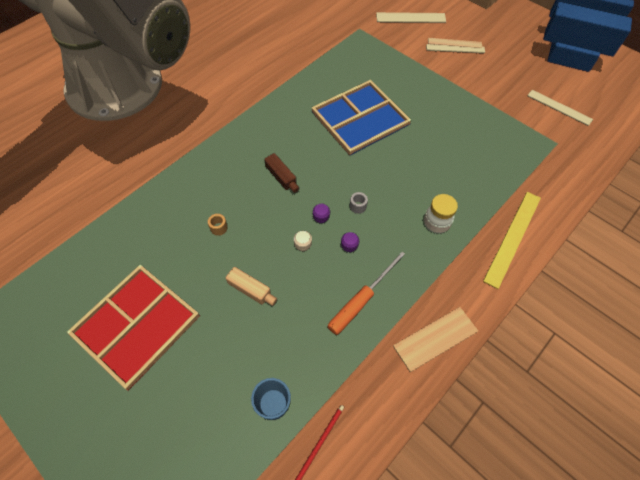

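The top view shows the dark handle at (277,327), the brass ferrule at (369,329), the ivory knob at (323,254), the pale handle at (392,253) and the steel ferrule at (252,243). The red tray is at (491,306) and the blue tray at (155,322). The knob-shaped things are at (323,254), (293,219) and (287,261). Only (323,254) is ivory and the other two are purple. The wooden strip at (312,114) is off the mat, has no tenon and is not a handle.

```bash
cat > h.py <<'E'
import cv2,numpy as np
def world(n,u,v,z):  # ray (u,v) onto plane z
    K,R,t=n["K"],n["R"],n["t"];u=np.atleast_1d(u);v=np.atleast_1d(v)
    r=np.linalg.inv(K)@np.vstack([u,v,np.ones(len(u))]);r=R.T@r;c=-R.T@t
    return (c[:,None]+r*((z-c[2])/r[2])).T
def depthpts(n,m):
    v,u=np.nonzero((m>0)&(n["d"]>0));d=n["d"][v,u]
    X=np.linalg.inv(n["K"])@(np.vstack([u,v,np.ones(len(u))])*d)
    return (n["R"].T@(X-n["t"][:,None])).T
def proj(n,X):
    x=n["K"]@(n["R"]@np.asarray(X,float)+n["t"]);return x[:2]/x[2]
E
python3 - <<'E'
from h import *
V={n:dict(np.load(n+"0.npz")) for n in("top","scene")}
S={"dark":((277,327),(282,172),45),"brass":((369,329),(217,224),22),"knob":((323,254),(303,240),20),"pale":((392,253),(251,286),45),"steel":((252,243),(359,202),20),"purpleA":((293,219),(350,241),20),"purpleB":((287,261),(321,212),20)}
for k,(a,b,r) in S.items():
    for n,c in(("top",a),("scene",b)):
        v=V[n];m=np.zeros((480,640),np.uint8);cv2.circle(m,c,r,255,-1)
        P=depthpts(v,m);o=P[P[:,2]>.008];h=np.percentile(o[:,2],90)
        t=o[o[:,2]>h-.006]; (cx,cy),(w,l),an=cv2.minAreaRect((t[:,:2]*1000).astype(np.float32))
        print(k,n,"bench",round(np.median(P[P[:,2]<.008][:,2])*1000,1),"h90 %.1f"%(h*1000),"max %.1f"%(o[:,2].max()*1000),"rect",np.round([cx,cy,w,l,an],1),"mean",np.round(o[:,:2].mean(0)*1000,1),len(t))
for k,lo,hi in(("red",(0,150,120),(6,255,255)),("blue",(105,150,90),(118,255,255))):
    for n,c in(("top",(491,306) if k=="red" else(155,322)),("scene",(133,325) if k=="red" else(361,116))):
        v=V[n];h=cv2.cvtColor(v["p"],cv2.COLOR_BGR2HSV);m=cv2.inRange(h,lo,hi);z=np.zeros_like(m);cv2.circle(z,c,75,255,-1);m&=z
        fl=depthpts(v,cv2.erode(m,np.ones((5,5))));zf=np.median(fl[:,2])
        q=cv2.dilate(m,np.ones((9,9)));P=depthpts(v,q);w=P[P[:,2]>.013]
        print(k,n,"floor",round(zf*1000,1),"wall90 %.1f"%(np.percentile(w[:,2],90)*1000),"outer",[np.round(x,1) for x in cv2.minAreaRect((w[:,:2]*1000).astype(np.float32))])
        N,L,st,ce=cv2.connectedComponentsWithStats(m)
        for i in range(1,N):
            if st[i,4]>150:
                yx=np.nonzero(L==i);g=world(v,yx[1],yx[0],.006)*1000
                print("   bay",[np.round(x,1) for x in cv2.minAreaRect(g[:,:2].astype(np.float32))],st[i,4])
p=V["top"]["p"][200:360,235:415];cv2.imwrite("pics/crop0.png",cv2.resize(p,None,fx=4,fy=3.7,interpolation=cv2.INTER_CUBIC)[:592])
E
```

```text
dark top bench 0.2 h90 29.5 max 34.3 rect [473.9  81.5  28.   82.1  80.1] mean [477.3  80.2] 637
dark scene bench -0.7 h90 27.8 max 29.8 rect [482.3  82.7  28.1  92.5  79.9] mean [484.1  79.8] 442
brass top bench 0.1 h90 29.5 max 31.8 rect [ 4.765e+02 -8.910e+01  3.080e+01  3.150e+01  1.000e-01] mean [476.4 -88.3] 144
brass scene bench -0.7 h90 27.2 max 29.4 rect [478.9 -86.4  33.4  33.1  16.9] mean [480.1 -87.4] 151
knob top bench 0.1 h90 32.0 max 34.4 rect [619.2  -3.4  29.2  28.7  18.2] mean [617.8  -3.7] 187
knob scene bench -0.5 h90 30.4 max 32.7 rect [620.9  -2.2  29.9  30.3   3.6] mean [624.8  -4.9] 193
pale top bench 0.1 h90 29.2 max 32.8 rect [ 616.9 -133.4   90.4   27.7   10.6] mean [ 615.3 -132.9] 599
pale scene bench -0.6 h90 27.9 max 31.1 rect [ 622.  -131.3   96.5   28.5   10.2] mean [ 621.8 -133.4] 669
steel top bench 0.1 h90 29.4 max 31.4 rect [638.4 132.5  32.3  31.4  26.6] mean [638.  131.9] 132
steel scene bench -0.5 h90 27.3 max 29.9 rect [641.2 134.6  32.3  33.1  27.7] mean [642.2 133. ] 137
purpleA top bench 0.0 h90 31.5 max 34.2 rect [685.2  53.9  30.4  29.   4
[... 955 characters left out ...]
array([60.5, 71.3]), np.float64(5.4)] 1425
blue top floor 5.5 wall90 17.8 outer [array([488.6, 314.4]), array([163.4, 150. ]), np.float64(76.1)]
   bay [array([523.3, 308.1]), array([145.6,  63.9]), np.float64(76.0)] 2531
   bay [array([462.4, 363.8]), array([67.1, 63.8]), np.float64(76.1)] 1194
   bay [array([443.6, 287.8]), array([67.8, 63.7]), np.float64(76.1)] 1229
blue scene floor 4.6 wall90 16.3 outer [array([492.2, 316.1]), array([163. , 151.3]), np.float64(75.7)]
   bay [array([463.2, 366.2]), array([60.9, 53.3]), np.float64(76.6)] 467
   bay [array([444.7, 290.1]), array([63.1, 54.1]), np.float64(75.7)] 506
   bay [array([524.2, 310.1]), array([140.5,  55. ]), np.float64(76.0)] 1221
```

View pics/crop0.png

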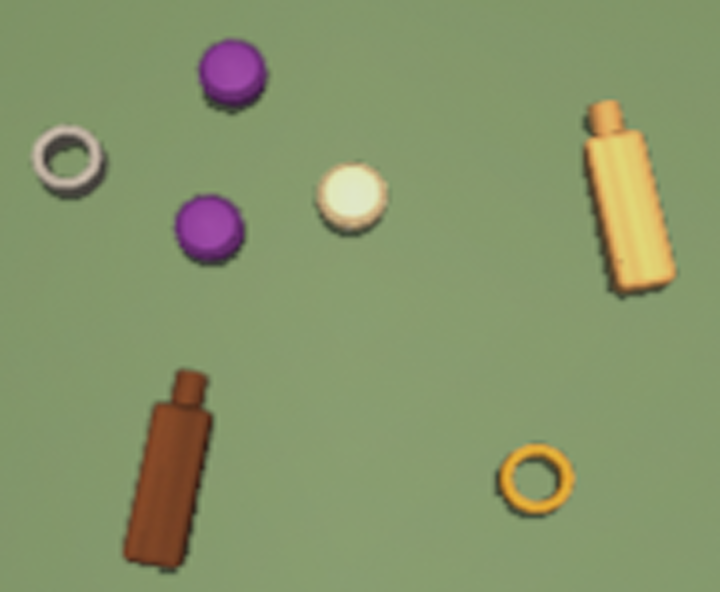

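The crop confirms the ivory knob at crop (352,197), with the purple look-alikes at (233,72) and (208,229). There is one dark handle, one pale handle, one brass ferrule and one steel ferrule. The heights from both views match the text: handles and ferrules 28 mm, knob about 32 mm, tray floor about 5 mm, walls about 17 mm. I'm moving to the dark handle now, grasping at (0.475, 0.082) with yaw 170°.

Emit:
{"method": "send_rows", "body": {"steps": [{"x":0.065,"y":0.142,"z":-0.02,"az":0.038,"claw":1},{"x":0.065,"y":0.142,"z":-0.02,"az":0.038,"claw":1},{"x":0.065,"y":0.142,"z":-0.02,"az":0.038,"claw":1},{"x":0.065,"y":0.142,"z":-0.02,"az":0.038,"claw":1},{"x":0.065,"y":0.142,"z":-0.02,"az":0.038,"claw":1}], "force": 40}}

```text
invalid input at $.steps[0]: expected keys x, y, z, ax, ay, az, claw
```

Emit:
{"method": "send_rows", "body": {"steps": [{"x":0.065,"y":0.142,"z":-0.02,"az":0.038,"claw":1},{"x":0.065,"y":0.142,"z":-0.02,"az":0.038,"claw":1},{"x":0.065,"y":0.142,"z":-0.02,"az":0.038,"claw":1},{"x":0.065,"y":0.142,"z":-0.02,"az":0.038,"claw":1},{"x":0.065,"y":0.142,"z":-0.02,"az":0.038,"claw":1}]}}

```text
invalid input at $.steps[0]: expected keys x, y, z, ax, ay, az, claw
```

Emit:
{"method": "send_rows", "body": {"steps": [{"x":0.065,"y":0.142,"z":-0.02,"ax":0,"ay":0,"az":0.038,"claw":1},{"x":0.065,"y":0.142,"z":-0.02,"ax":0,"ay":0,"az":0.038,"claw":1},{"x":0.065,"y":0.142,"z":-0.02,"ax":0,"ay":0,"az":0.038,"claw":1},{"x":0.065,"y":0.142,"z":-0.02,"ax":0,"ay":0,"az":0.038,"claw":1},{"x":0.065,"y":0.142,"z":-0.02,"ax":0,"ay":0,"az":0.038,"claw":1}], "force": 40}}

```text
time: 0.52
eef_pos: [0.2562, -0.3987, 0.2186]
orientation: [-0.0, 0.891, 0.453, 0.0]
force: [0.2, -1.2, -0.5]
gripper_width: 0.0853
gripper_force: 0.0
```

Emit:
{"method": "send_rows", "body": {"steps": [{"x":0.065,"y":0.142,"z":-0.02,"ax":0,"ay":0,"az":0.038,"claw":1},{"x":0.065,"y":0.142,"z":-0.02,"ax":0,"ay":0,"az":0.038,"claw":1},{"x":0.065,"y":0.142,"z":-0.02,"ax":0,"ay":0,"az":0.038,"claw":1},{"x":0.065,"y":0.142,"z":-0.02,"ax":0,"ay":0,"az":0.038,"claw":1},{"x":0.065,"y":0.142,"z":-0.02,"ax":0,"ay":0,"az":0.038,"claw":1}]}}

```text
time: 0.93
eef_pos: [0.3212, -0.2567, 0.1989]
orientation: [-0.0, 0.719, 0.695, 0.0]
force: [1.2, -0.4, -0.3]
gripper_width: 0.0854
gripper_force: 0.0
```

Emit:
{"method": "send_rows", "body": {"steps": [{"x":0.064,"y":0.141,"z":-0.02,"ax":0,"ay":0,"az":0.038,"claw":1},{"x":0.064,"y":0.141,"z":-0.02,"ax":0,"ay":0,"az":0.038,"claw":1},{"x":0.064,"y":0.141,"z":-0.02,"ax":0,"ay":0,"az":0.038,"claw":1},{"x":0.064,"y":0.141,"z":-0.02,"ax":0,"ay":0,"az":0.038,"claw":1},{"x":0.064,"y":0.141,"z":-0.02,"ax":0,"ay":0,"az":0.038,"claw":1}]}}

```text
time: 1.35
eef_pos: [0.3852, -0.1158, 0.179]
orientation: [-0.0, 0.482, 0.876, 0.0]
force: [0.9, 0.6, -0.4]
gripper_width: 0.0855
gripper_force: 0.0
```

Emit:
{"method": "send_rows", "body": {"steps": [{"x":0.064,"y":0.141,"z":-0.02,"ax":0,"ay":0,"az":0.038,"claw":1},{"x":0.064,"y":0.141,"z":-0.02,"ax":0,"ay":0,"az":0.038,"claw":1},{"x":0.064,"y":0.141,"z":-0.02,"ax":0,"ay":0,"az":0.038,"claw":1},{"x":0.064,"y":0.141,"z":-0.02,"ax":0,"ay":0,"az":0.038,"claw":1},{"x":0.064,"y":0.141,"z":-0.02,"ax":0,"ay":0,"az":0.038,"claw":1}]}}

```text
time: 1.77
eef_pos: [0.4492, 0.0253, 0.1589]
orientation: [-0.0, 0.203, 0.979, -0.0]
force: [-0.0, -0.7, 0.5]
gripper_width: 0.085
gripper_force: 0.0
```

Emit:
{"method": "send_rows", "body": {"steps": [{"x":0.064,"y":0.141,"z":-0.02,"ax":0,"ay":0,"az":0.038,"claw":1},{"x":0.064,"y":0.141,"z":-0.02,"ax":0,"ay":0,"az":0.038,"claw":1}]}}

```text
time: 1.93
eef_pos: [0.4747, 0.0817, 0.1508]
orientation: [-0.0, 0.085, 0.996, -0.0]
force: [0.7, -0.8, -0.1]
gripper_width: 0.0853
gripper_force: 0.0
```

Run:
```python
from h import *
from cell import bot
c=bot.camera_params("wrist");p,d=bot.capture("wrist");cv2.imwrite("pics/w1.png",p);v=dict(p=p,d=d,**c)
P=depthpts(v,np.ones((480,640)));h=cv2.cvtColor(p,cv2.COLOR_BGR2HSV)
g=P[(P[:,2]>.02)&(P[:,2]<.04)&(abs(P[:,0]-.475)<.08)&(abs(P[:,1]-.082)<.04)]
print(np.median(P[abs(P[:,2])<.01][:,2]),np.percentile(g[:,2],[50,90]),cv2.minAreaRect((g[:,:2]*1000).astype(np.float32)),len(g))
print(bot.sense()["eef_pos"],bot.sense()["q"][[0,5]])
```

```text
0.0011471425713917606 [0.02803887 0.02902465] ((481.7267761230469, 82.37767791748047), (27.865699768066406, 97.71611785888672), 79.46528625488281) 4617
[0.4767828  0.08549616 0.15026288] [0.00951596 0.17073815]
```

View pics/w1.png

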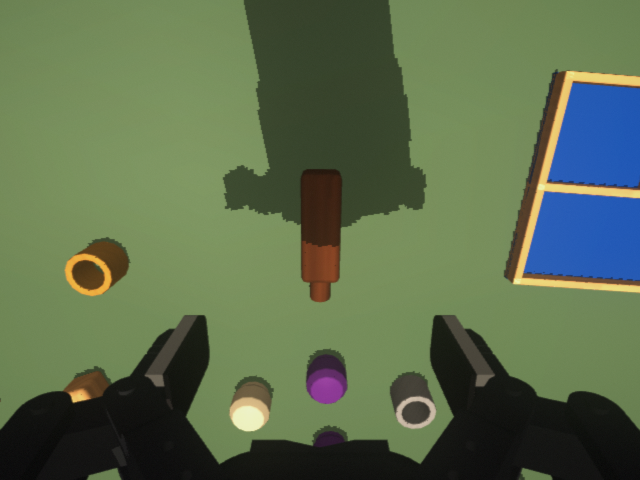

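The wrist view shows the dark handle centred between the fingers at (321,235), tenon end at (320,292). Measured from there, its centre is (0.482, 0.082), yaw −10.5° and top 28 mm, which agrees with the other views. I'm descending.

Emit:
{"method": "send_rows", "body": {"steps": [{"x":0,"y":0,"z":-0.12,"ax":0,"ay":0,"az":0,"claw":1},{"x":0,"y":0,"z":-0.12,"ax":0,"ay":0,"az":0,"claw":1},{"x":0,"y":0,"z":-0.12,"ax":0,"ay":0,"az":0,"claw":1},{"x":0,"y":0,"z":-0.12,"ax":0,"ay":0,"az":0,"claw":1},{"x":0,"y":0,"z":0,"ax":0,"ay":0,"az":0,"claw":1}]}}

```text
time: 2.4
eef_pos: [0.4708, 0.0801, 0.0511]
orientation: [-0.004, 0.088, 0.996, -0.0]
force: [-0.5, 0.0, -0.5]
gripper_width: 0.0855
gripper_force: 0.0
```

Emit:
{"method": "send_rows", "body": {"steps": [{"x":0.01,"y":0.01,"z":-0.08,"ax":0,"ay":0,"az":0,"claw":1},{"x":0.01,"y":0,"z":-0.06,"ax":0,"ay":0,"az":0,"claw":1},{"x":0,"y":0,"z":-0.03,"ax":0,"ay":0,"az":0,"claw":1},{"x":0,"y":0,"z":0,"ax":0,"ay":0,"az":0,"claw":1},{"x":0,"y":0,"z":0,"ax":0,"ay":0,"az":0,"claw":-0.3}]}}

```text
time: 2.82
eef_pos: [0.4788, 0.082, 0.0219]
orientation: [-0.0, 0.088, 0.996, 0.0]
force: [0.3, 0.2, 0.1]
gripper_width: 0.0758
gripper_force: 0.0
```

Emit:
{"method": "send_rows", "body": {"steps": [{"x":0,"y":0,"z":0,"ax":0,"ay":0,"az":0,"claw":-0.6},{"x":0,"y":0,"z":0,"ax":0,"ay":0,"az":0,"claw":-1},{"x":0,"y":0,"z":0,"ax":0,"ay":0,"az":0,"claw":-1},{"x":0,"y":0,"z":0,"ax":0,"ay":0,"az":0,"claw":-1},{"x":0,"y":0,"z":0,"ax":0,"ay":0,"az":0,"claw":-1}]}}

```text
time: 3.23
eef_pos: [0.4793, 0.0821, 0.0221]
orientation: [0.001, 0.088, 0.996, 0.0]
force: [-0.5, 0.5, 4.4]
gripper_width: 0.0272
gripper_force: 40.7
```

Emit:
{"method": "send_rows", "body": {"steps": [{"x":0,"y":0,"z":0.05,"ax":0,"ay":0,"az":0,"claw":-1},{"x":0,"y":0,"z":0.1,"ax":0,"ay":0,"az":0,"claw":-1},{"x":0,"y":0,"z":0.1,"ax":0,"ay":0,"az":0,"claw":-1},{"x":0,"y":0,"z":0.05,"ax":0,"ay":0,"az":0,"claw":-1},{"x":0,"y":0,"z":0,"ax":0,"ay":0,"az":0,"claw":-1}]}}

```text
time: 3.65
eef_pos: [0.4806, 0.0821, 0.084]
orientation: [0.002, 0.088, 0.996, 0.0]
force: [0.8, -0.9, -1.2]
gripper_width: 0.0271
gripper_force: 40.1
```

Emit:
{"method": "send_rows", "body": {"steps": [{"x":0.03,"y":-0.15,"z":0,"ax":0,"ay":0,"az":-0.032,"claw":-1},{"x":0.03,"y":-0.15,"z":0,"ax":0,"ay":0,"az":-0.032,"claw":-1},{"x":0.03,"y":-0.15,"z":0,"ax":0,"ay":0,"az":-0.032,"claw":-1},{"x":0.03,"y":-0.15,"z":0,"ax":0,"ay":0,"az":-0.032,"claw":-1},{"x":0.03,"y":-0.15,"z":0,"ax":0,"ay":0,"az":-0.032,"claw":-1}]}}

```text
time: 4.07
eef_pos: [0.5082, -0.0691, 0.0804]
orientation: [-0.001, 0.335, 0.942, 0.0]
force: [0.2, 1.1, -0.9]
gripper_width: 0.0269
gripper_force: 40.1
```

Emit:
{"method": "send_rows", "body": {"steps": [{"x":0.03,"y":-0.15,"z":0,"ax":0,"ay":0,"az":-0.032,"claw":-1},{"x":0.03,"y":-0.15,"z":0,"ax":0,"ay":0,"az":-0.032,"claw":-1},{"x":0.03,"y":-0.15,"z":0,"ax":0,"ay":0,"az":-0.032,"claw":-1},{"x":0.03,"y":-0.15,"z":0,"ax":0,"ay":0,"az":-0.032,"claw":-1},{"x":0.03,"y":-0.15,"z":0,"ax":0,"ay":0,"az":-0.032,"claw":-1}]}}

```text
time: 4.48
eef_pos: [0.5381, -0.2192, 0.0801]
orientation: [-0.001, 0.559, 0.829, 0.0]
force: [-0.2, 0.6, 0.0]
gripper_width: 0.027
gripper_force: 40.1
```

Emit:
{"method": "send_rows", "body": {"steps": [{"x":0.03,"y":-0.15,"z":0,"ax":0,"ay":0,"az":-0.032,"claw":-1},{"x":0.03,"y":-0.15,"z":0,"ax":0,"ay":0,"az":-0.032,"claw":-1},{"x":0.03,"y":-0.15,"z":0,"ax":0,"ay":0,"az":-0.032,"claw":-1},{"x":0,"y":0,"z":0,"ax":0,"ay":0,"az":0,"claw":-1},{"x":0,"y":0,"z":0,"ax":0,"ay":0,"az":0,"claw":-1}]}}

```text
time: 4.9
eef_pos: [0.5561, -0.3094, 0.0798]
orientation: [-0.001, 0.676, 0.737, 0.0]
force: [-0.1, -0.1, -0.4]
gripper_width: 0.0269
gripper_force: 40.1
```

Run:
```python
from h import *
from cell import bot
c=bot.camera_params("wrist");p,d=bot.capture("wrist");cv2.imwrite("pics/w2.png",p)
```

```text
(no output)
```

View pics/w2.png

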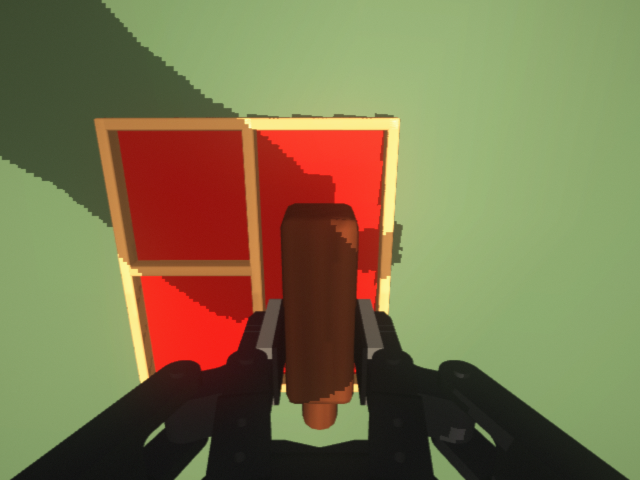

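The wrist view shows the dark handle held level over the long red bay at (320,310), between the divider at x≈255 and the outer wall at x≈385. I'm lowering it.

Emit:
{"method": "send_rows", "body": {"steps": [{"x":0,"y":0,"z":-0.08,"ax":0,"ay":0,"az":0,"claw":-1},{"x":0,"y":0,"z":-0.08,"ax":0,"ay":0,"az":0,"claw":-1},{"x":0,"y":0,"z":-0.05,"ax":0,"ay":0,"az":0,"claw":-1},{"x":0,"y":0,"z":-0.03,"ax":0,"ay":0,"az":0,"claw":-1},{"x":0,"y":0,"z":0,"ax":0,"ay":0,"az":0,"claw":-1}]}}

```text
time: 5.37
eef_pos: [0.5555, -0.3061, 0.0315]
orientation: [-0.002, 0.675, 0.738, -0.0]
force: [-0.0, 0.6, -0.7]
gripper_width: 0.0269
gripper_force: 40.1
```

Emit:
{"method": "send_rows", "body": {"steps": [{"x":0,"y":0,"z":-0.01,"ax":0,"ay":0,"az":0,"claw":-1},{"x":0,"y":0,"z":0,"ax":0,"ay":0,"az":0,"claw":-1}]}}

```text
time: 5.53
eef_pos: [0.5571, -0.3078, 0.0317]
orientation: [0.0, 0.675, 0.738, 0.0]
force: [0.2, 0.5, -0.9]
gripper_width: 0.0271
gripper_force: 40.1
```

Emit:
{"method": "send_rows", "body": {"steps": [{"x":0,"y":0,"z":-0.01,"ax":0,"ay":0,"az":0,"claw":-1},{"x":0,"y":0,"z":-0.01,"ax":0,"ay":0,"az":0,"claw":-1},{"x":0,"y":0,"z":0,"ax":0,"ay":0,"az":0,"claw":-1}]}}

```text
time: 5.78
eef_pos: [0.5573, -0.3084, 0.0282]
orientation: [0.001, 0.676, 0.737, 0.0]
force: [0.2, -0.2, 1.9]
gripper_width: 0.0271
gripper_force: 40.4
```

Emit:
{"method": "send_rows", "body": {"steps": [{"x":0,"y":0,"z":0,"ax":0,"ay":0,"az":0,"claw":0.1},{"x":0,"y":0,"z":0,"ax":0,"ay":0,"az":0,"claw":0.1},{"x":0,"y":0,"z":0,"ax":0,"ay":0,"az":0,"claw":0.1},{"x":0,"y":0,"z":0,"ax":0,"ay":0,"az":0,"claw":0.1}]}}

```text
time: 6.12
eef_pos: [0.5566, -0.3079, 0.0272]
orientation: [-0.0, 0.676, 0.737, 0.0]
force: [-0.2, -0.3, -0.7]
gripper_width: 0.0469
gripper_force: 0.0
```

Emit:
{"method": "send_rows", "body": {"steps": [{"x":0,"y":0,"z":0.05,"ax":0,"ay":0,"az":0,"claw":0.1},{"x":0,"y":0,"z":0.1,"ax":0,"ay":0,"az":0,"claw":0.5},{"x":0,"y":0,"z":0.1,"ax":0,"ay":0,"az":0,"claw":1},{"x":0,"y":0,"z":0.1,"ax":0,"ay":0,"az":0,"claw":1}]}}

```text
time: 6.45
eef_pos: [0.5565, -0.3078, 0.0985]
orientation: [-0.0, 0.676, 0.737, -0.0]
force: [-0.9, 0.5, 0.3]
gripper_width: 0.0811
gripper_force: 0.0
```

Emit:
{"method": "send_rows", "body": {"steps": [{"x":-0.05,"y":0.15,"z":0,"ax":0,"ay":0,"az":0,"claw":1},{"x":-0.06,"y":0.16,"z":0,"ax":0,"ay":0,"az":0,"claw":1},{"x":-0.06,"y":0.16,"z":0,"ax":0,"ay":0,"az":0,"claw":1},{"x":-0.06,"y":0.16,"z":0,"ax":0,"ay":0,"az":0,"claw":1},{"x":-0.06,"y":0.16,"z":0,"ax":0,"ay":0,"az":0,"claw":1}]}}

```text
time: 6.87
eef_pos: [0.4981, -0.1488, 0.0981]
orientation: [0.0, 0.676, 0.737, 0.0]
force: [0.3, 0.7, 1.0]
gripper_width: 0.0855
gripper_force: 0.0
```

Emit:
{"method": "send_rows", "body": {"steps": [{"x":-0.06,"y":0.16,"z":0,"ax":0,"ay":0,"az":0,"claw":1},{"x":-0.04,"y":0.15,"z":0,"ax":0,"ay":0,"az":0,"claw":1},{"x":0,"y":0,"z":-0.05,"ax":0,"ay":0,"az":0,"claw":1},{"x":0,"y":0,"z":-0.1,"ax":0,"ay":0,"az":0,"claw":1},{"x":0,"y":0,"z":0,"ax":0,"ay":0,"az":0,"claw":1}]}}

```text
time: 7.28
eef_pos: [0.4773, -0.0871, 0.0656]
orientation: [-0.001, 0.675, 0.738, -0.001]
force: [-1.4, 0.0, -0.5]
gripper_width: 0.0855
gripper_force: 0.0
```

```bash
cat > look.py <<'E'
import sys
from h import *
from cell import bot
s=bot.sense();c=bot.camera_params("wrist");p,d=bot.capture("wrist");cv2.imwrite(sys.argv[1],p);v=dict(p=p,d=d,**c)
x,y=float(sys.argv[2]),float(sys.argv[3]);P=depthpts(v,np.ones((480,640)))
g=P[(P[:,2]>.02)&(P[:,2]<.036)&(np.hypot(P[:,0]-x,P[:,1]-y)<float(sys.argv[4]))]
print("tcp",np.round(s["eef_pos"],4),"top",np.percentile(g[:,2],[50,90]).round(4),"rect",[np.round(a,1) for a in cv2.minAreaRect((g[:,:2]*1000).astype(np.float32))],len(g))
E
python3 look.py pics/w3.png .478 -.088 .03
```

```text
tcp [ 0.4773 -0.0871  0.0656] top [0.0279 0.0289] rect [array([477.2, -86.5]), array([33.7, 33.1]), np.float64(67.1)] 2401
```

Emit:
{"method": "send_rows", "body": {"steps": [{"x":0,"y":0,"z":-0.1,"ax":0,"ay":0,"az":0,"claw":1},{"x":0,"y":0,"z":-0.08,"ax":0,"ay":0,"az":0,"claw":1},{"x":0,"y":0,"z":-0.05,"ax":0,"ay":0,"az":0,"claw":1},{"x":0,"y":0,"z":0,"ax":0,"ay":0,"az":0,"claw":0.3},{"x":0,"y":0,"z":0,"ax":0,"ay":0,"az":0,"claw":-0.05}]}}

```text
time: 7.75
eef_pos: [0.4787, -0.0884, 0.0215]
orientation: [-0.0, 0.676, 0.737, -0.0]
force: [0.0, 0.2, -0.1]
gripper_width: 0.0639
gripper_force: 0.0
```

Emit:
{"method": "send_rows", "body": {"steps": [{"x":0,"y":0,"z":0,"ax":0,"ay":0,"az":0,"claw":-0.2},{"x":0,"y":0,"z":0,"ax":0,"ay":0,"az":0,"claw":-0.6},{"x":0,"y":0,"z":0,"ax":0,"ay":0,"az":0,"claw":-1},{"x":0,"y":0,"z":0,"ax":0,"ay":0,"az":0,"claw":-1},{"x":0,"y":0,"z":0,"ax":0,"ay":0,"az":0,"claw":-1}]}}

```text
time: 8.17
eef_pos: [0.4795, -0.0884, 0.0226]
orientation: [0.001, 0.675, 0.737, 0.0]
force: [-1.1, -0.6, 5.5]
gripper_width: 0.0319
gripper_force: 39.5
```

Emit:
{"method": "send_rows", "body": {"steps": [{"x":0,"y":0,"z":0.05,"ax":0,"ay":0,"az":0,"claw":-1},{"x":0,"y":0,"z":0.1,"ax":0,"ay":0,"az":0,"claw":-1},{"x":0,"y":-0.05,"z":0.1,"ax":0,"ay":0,"az":0,"claw":-1},{"x":0,"y":-0.1,"z":0.05,"ax":0,"ay":0,"az":0,"claw":-1},{"x":0,"y":-0.15,"z":0,"ax":0,"ay":0,"az":0,"claw":-1}]}}

```text
time: 8.58
eef_pos: [0.4803, -0.1476, 0.0848]
orientation: [0.002, 0.674, 0.739, 0.001]
force: [0.9, -0.3, -1.3]
gripper_width: 0.032
gripper_force: 40.0
```

Emit:
{"method": "send_rows", "body": {"steps": [{"x":0,"y":-0.17,"z":0,"ax":0,"ay":0,"az":0,"claw":-1},{"x":0.01,"y":-0.17,"z":0,"ax":0,"ay":0,"az":0,"claw":-1},{"x":0.01,"y":-0.16,"z":0,"ax":0,"ay":0,"az":0,"claw":-1},{"x":0,"y":-0.15,"z":0,"ax":0,"ay":0,"az":0,"claw":-1},{"x":0,"y":0,"z":0,"ax":0,"ay":0,"az":0,"claw":-1}]}}

```text
time: 9.0
eef_pos: [0.4838, -0.2839, 0.0826]
orientation: [0.003, 0.677, 0.736, -0.001]
force: [0.6, -0.8, 0.2]
gripper_width: 0.0319
gripper_force: 40.0
```

Run:
```python
from h import *
from cell import bot
s=bot.sense();print(s["eef_pos"],s["gripper_width"])
p,d=bot.capture("wrist");cv2.imwrite("pics/w4.png",p)
```

```text
[ 0.48379657 -0.28394802  0.08257917] 0.031907279976730964
```

View pics/w4.png

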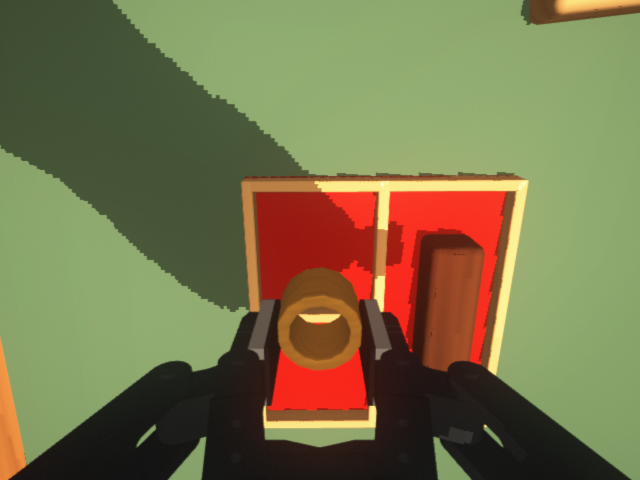

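The brass ferrule is held upright at (320,320) over the upper square bay, and the dark handle lies flat in the long bay at (450,300). I'm lowering.

Emit:
{"method": "send_rows", "body": {"steps": [{"x":0,"y":0,"z":-0.08,"ax":0,"ay":0,"az":0,"claw":-1},{"x":0,"y":0,"z":-0.08,"ax":0,"ay":0,"az":0,"claw":-1},{"x":0,"y":0,"z":-0.05,"ax":0,"ay":0,"az":0,"claw":-1},{"x":0,"y":0,"z":-0.02,"ax":0,"ay":0,"az":0,"claw":-1},{"x":0,"y":0,"z":0,"ax":0,"ay":0,"az":0,"claw":-1}]}}

```text
time: 9.47
eef_pos: [0.4819, -0.2766, 0.0345]
orientation: [-0.001, 0.675, 0.738, -0.0]
force: [0.2, 0.5, -1.1]
gripper_width: 0.0317
gripper_force: 39.9
```

Emit:
{"method": "send_rows", "body": {"steps": [{"x":0,"y":0,"z":-0.01,"ax":0,"ay":0,"az":0,"claw":-1},{"x":0,"y":0,"z":0,"ax":0,"ay":0,"az":0,"claw":-1}]}}

```text
time: 9.63
eef_pos: [0.4831, -0.2779, 0.0339]
orientation: [0.0, 0.675, 0.738, 0.0]
force: [0.7, 0.0, -0.2]
gripper_width: 0.0319
gripper_force: 39.9
```

Emit:
{"method": "send_rows", "body": {"steps": [{"x":0,"y":0,"z":-0.015,"ax":0,"ay":0,"az":0,"claw":-1},{"x":0,"y":0,"z":-0.01,"ax":0,"ay":0,"az":0,"claw":-1},{"x":0,"y":0,"z":0,"ax":0,"ay":0,"az":0,"claw":-1}]}}

```text
time: 9.88
eef_pos: [0.4831, -0.2782, 0.0287]
orientation: [0.001, 0.676, 0.737, 0.0]
force: [0.6, -0.6, 0.6]
gripper_width: 0.0318
gripper_force: 40.0
```

Emit:
{"method": "send_rows", "body": {"steps": [{"x":0,"y":0,"z":-0.01,"ax":0,"ay":0,"az":0,"claw":-1},{"x":0,"y":0,"z":0,"ax":0,"ay":0,"az":0,"claw":-1}]}}

```text
time: 10.05
eef_pos: [0.4831, -0.2782, 0.0286]
orientation: [0.001, 0.675, 0.737, 0.0]
force: [-3.1, 3.7, 15.2]
gripper_width: 0.0316
gripper_force: 41.3
```

Emit:
{"method": "send_rows", "body": {"steps": [{"x":0,"y":0,"z":0,"ax":0,"ay":0,"az":0,"claw":0.2},{"x":0,"y":0,"z":0,"ax":0,"ay":0,"az":0,"claw":0.2},{"x":0,"y":0,"z":0,"ax":0,"ay":0,"az":0,"claw":0.2},{"x":0,"y":0,"z":0,"ax":0,"ay":0,"az":0,"claw":0.2}]}}

```text
time: 10.38
eef_pos: [0.4826, -0.2779, 0.0261]
orientation: [-0.0, 0.676, 0.737, 0.0]
force: [1.1, -0.5, 0.9]
gripper_width: 0.051
gripper_force: 0.0
```

Emit:
{"method": "send_rows", "body": {"steps": [{"x":0,"y":0,"z":0.05,"ax":0,"ay":0,"az":0,"claw":0.2},{"x":0,"y":0,"z":0.1,"ax":0,"ay":0,"az":0,"claw":0.4},{"x":0,"y":0,"z":0.1,"ax":0,"ay":0,"az":0,"claw":1},{"x":0.07,"y":0.14,"z":0.1,"ax":0,"ay":0,"az":0,"claw":1},{"x":0.07,"y":0.15,"z":0,"ax":0,"ay":0,"az":0,"claw":1}]}}

```text
time: 10.8
eef_pos: [0.5131, -0.2224, 0.1011]
orientation: [0.004, 0.677, 0.736, 0.001]
force: [1.7, -0.4, 0.4]
gripper_width: 0.0854
gripper_force: 0.0
```

Emit:
{"method": "send_rows", "body": {"steps": [{"x":0.08,"y":0.16,"z":0,"ax":0,"ay":0,"az":0,"claw":1},{"x":0.08,"y":0.16,"z":0,"ax":0,"ay":0,"az":0,"claw":1},{"x":0.08,"y":0.16,"z":0,"ax":0,"ay":0,"az":0,"claw":1},{"x":0.08,"y":0.16,"z":0,"ax":0,"ay":0,"az":0,"claw":1},{"x":0.08,"y":0.16,"z":0,"ax":0,"ay":0,"az":0,"claw":1}]}}

```text
time: 11.22
eef_pos: [0.5913, -0.0583, 0.097]
orientation: [0.0, 0.676, 0.737, 0.0]
force: [0.1, -0.8, -0.2]
gripper_width: 0.0853
gripper_force: 0.0
```

Emit:
{"method": "send_rows", "body": {"steps": [{"x":0.08,"y":0.15,"z":0,"ax":0,"ay":0,"az":0,"claw":1},{"x":0.07,"y":0.13,"z":0,"ax":0,"ay":0,"az":0,"claw":1},{"x":0,"y":0,"z":-0.05,"ax":0,"ay":0,"az":0,"claw":1},{"x":0,"y":0,"z":-0.1,"ax":0,"ay":0,"az":0,"claw":1},{"x":0,"y":0,"z":0,"ax":0,"ay":0,"az":0,"claw":1}]}}

```text
time: 11.63
eef_pos: [0.6185, -0.0032, 0.0632]
orientation: [-0.002, 0.675, 0.738, -0.002]
force: [-1.3, -0.0, 0.2]
gripper_width: 0.0852
gripper_force: 0.0
```

```bash
python3 look.py pics/w5.png .62 -.003 .03
```

```text
tcp [ 0.6185 -0.0032  0.0632] top [0.0304 0.0318] rect [array([620.3,  -1.2]), array([33.2, 33.1]), np.float64(85.6)] 3495
```

View pics/w5.png

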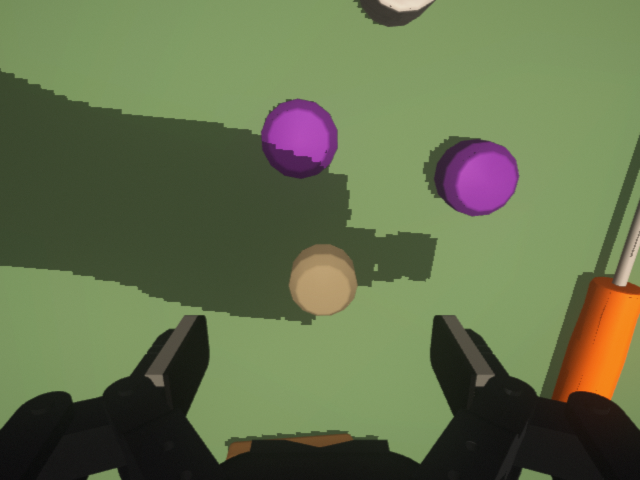

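The wrist view shows the ivory knob at (323,280) between the fingers, centre (0.620, −0.001), top 32 mm. The purple knobs at (300,138) and (478,177) are well clear.

Emit:
{"method": "send_rows", "body": {"steps": [{"x":0,"y":0.01,"z":-0.1,"ax":0,"ay":0,"az":0,"claw":1},{"x":0,"y":0,"z":-0.08,"ax":0,"ay":0,"az":0,"claw":1},{"x":0,"y":0,"z":-0.06,"ax":0,"ay":0,"az":0,"claw":1},{"x":0,"y":0,"z":0,"ax":0,"ay":0,"az":0,"claw":0.3},{"x":0,"y":0,"z":0,"ax":0,"ay":0,"az":0,"claw":-0.05}]}}

```text
time: 12.1
eef_pos: [0.6202, -0.0025, 0.0184]
orientation: [-0.0, 0.676, 0.737, -0.0]
force: [0.7, -0.2, -0.4]
gripper_width: 0.0642
gripper_force: 0.0
```

Emit:
{"method": "send_rows", "body": {"steps": [{"x":0,"y":0,"z":0,"ax":0,"ay":0,"az":0,"claw":-0.2},{"x":0,"y":0,"z":0,"ax":0,"ay":0,"az":0,"claw":-0.6},{"x":0,"y":0,"z":0,"ax":0,"ay":0,"az":0,"claw":-1},{"x":0,"y":0,"z":0,"ax":0,"ay":0,"az":0,"claw":-1},{"x":0,"y":0,"z":0,"ax":0,"ay":0,"az":0,"claw":-1}]}}

```text
time: 12.52
eef_pos: [0.6217, -0.0023, 0.0199]
orientation: [0.001, 0.676, 0.737, 0.001]
force: [-0.7, -1.4, 5.3]
gripper_width: 0.0317
gripper_force: 39.8
```

Emit:
{"method": "send_rows", "body": {"steps": [{"x":0,"y":0,"z":0.06,"ax":0,"ay":0,"az":0,"claw":-1},{"x":0,"y":0,"z":0.1,"ax":0,"ay":0,"az":0,"claw":-1},{"x":-0.03,"y":-0.07,"z":0.1,"ax":0,"ay":0,"az":0,"claw":-1},{"x":-0.05,"y":-0.13,"z":0.06,"ax":0,"ay":0,"az":0,"claw":-1},{"x":-0.06,"y":-0.16,"z":0,"ax":0,"ay":0,"az":0,"claw":-1}]}}

```text
time: 12.93
eef_pos: [0.5951, -0.0736, 0.0865]
orientation: [0.003, 0.674, 0.739, 0.002]
force: [1.1, -0.4, -0.2]
gripper_width: 0.0315
gripper_force: 39.8
```

Emit:
{"method": "send_rows", "body": {"steps": [{"x":-0.06,"y":-0.16,"z":0,"ax":0,"ay":0,"az":0,"claw":-1},{"x":-0.06,"y":-0.16,"z":0,"ax":0,"ay":0,"az":0,"claw":-1},{"x":-0.06,"y":-0.16,"z":0,"ax":0,"ay":0,"az":0,"claw":-1},{"x":-0.06,"y":-0.16,"z":0,"ax":0,"ay":0,"az":0,"claw":-1},{"x":-0.06,"y":-0.16,"z":0,"ax":0,"ay":0,"az":0,"claw":-1}]}}

```text
time: 13.35
eef_pos: [0.5321, -0.2353, 0.0833]
orientation: [0.0, 0.675, 0.737, 0.0]
force: [0.5, -0.1, -0.7]
gripper_width: 0.0316
gripper_force: 39.8
```

Emit:
{"method": "send_rows", "body": {"steps": [{"x":-0.06,"y":-0.16,"z":0,"ax":0,"ay":0,"az":0,"claw":-1},{"x":-0.06,"y":-0.16,"z":0,"ax":0,"ay":0,"az":0,"claw":-1},{"x":-0.06,"y":-0.16,"z":0,"ax":0,"ay":0,"az":0,"claw":-1},{"x":-0.05,"y":-0.13,"z":0,"ax":0,"ay":0,"az":0,"claw":-1},{"x":0,"y":0,"z":0,"ax":0,"ay":0,"az":0,"claw":-1}]}}

```text
time: 13.77
eef_pos: [0.4853, -0.3613, 0.0833]
orientation: [0.002, 0.678, 0.735, -0.001]
force: [0.2, 0.4, -0.5]
gripper_width: 0.0319
gripper_force: 39.9
```

Run:
```python
from h import *
from cell import bot
p,d=bot.capture("wrist");cv2.imwrite("pics/w6.png",p)
s=bot.sense();print(s["eef_pos"],s["gripper_width"])
```

```text
[ 0.48589719 -0.35878491  0.08313068] 0.032103992491290194
```

View pics/w6.png

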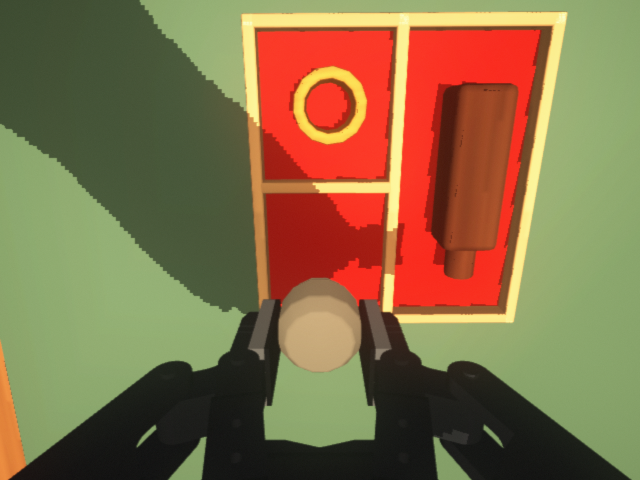

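The dark handle at (480,170) and the brass ferrule at (330,105) sit properly in their bays, and the knob is held upright at (320,325). I'm lowering it.

Emit:
{"method": "send_rows", "body": {"steps": [{"x":0,"y":0,"z":-0.08,"ax":0,"ay":0,"az":0,"claw":-1},{"x":0,"y":0,"z":-0.08,"ax":0,"ay":0,"az":0,"claw":-1},{"x":0,"y":0,"z":-0.06,"ax":0,"ay":0,"az":0,"claw":-1},{"x":0,"y":0,"z":-0.03,"ax":0,"ay":0,"az":0,"claw":-1},{"x":0,"y":0,"z":0,"ax":0,"ay":0,"az":0,"claw":-1}]}}

```text
time: 14.23
eef_pos: [0.4862, -0.3541, 0.0311]
orientation: [-0.002, 0.675, 0.738, 0.0]
force: [0.5, 0.8, 0.7]
gripper_width: 0.0316
gripper_force: 39.8
```

Emit:
{"method": "send_rows", "body": {"steps": [{"x":0,"y":0,"z":-0.01,"ax":0,"ay":0,"az":0,"claw":-1},{"x":0,"y":0,"z":0,"ax":0,"ay":0,"az":0,"claw":-1}]}}

```text
time: 14.4
eef_pos: [0.4873, -0.3558, 0.031]
orientation: [0.001, 0.675, 0.738, 0.0]
force: [0.7, 0.3, -0.7]
gripper_width: 0.0316
gripper_force: 39.9
```

Emit:
{"method": "send_rows", "body": {"steps": [{"x":0,"y":0,"z":-0.015,"ax":0,"ay":0,"az":0,"claw":-1},{"x":0,"y":0,"z":-0.005,"ax":0,"ay":0,"az":0,"claw":-1},{"x":0,"y":0,"z":0,"ax":0,"ay":0,"az":0,"claw":-1}]}}

```text
time: 14.65
eef_pos: [0.4868, -0.356, 0.0265]
orientation: [0.0, 0.675, 0.737, 0.0]
force: [0.5, -0.5, -0.7]
gripper_width: 0.0319
gripper_force: 39.9
```

Emit:
{"method": "send_rows", "body": {"steps": [{"x":0,"y":0,"z":-0.005,"ax":0,"ay":0,"az":0,"claw":-1},{"x":0,"y":0,"z":0,"ax":0,"ay":0,"az":0,"claw":-1}]}}

```text
time: 14.82
eef_pos: [0.4869, -0.3561, 0.026]
orientation: [0.0, 0.676, 0.737, 0.0]
force: [-1.0, 0.2, 4.0]
gripper_width: 0.032
gripper_force: 40.2
```

Emit:
{"method": "send_rows", "body": {"steps": [{"x":0,"y":0,"z":0,"ax":0,"ay":0,"az":0,"claw":0.2},{"x":0,"y":0,"z":0,"ax":0,"ay":0,"az":0,"claw":0.2},{"x":0,"y":0,"z":0,"ax":0,"ay":0,"az":0,"claw":0.2},{"x":0,"y":0,"z":0,"ax":0,"ay":0,"az":0,"claw":0.2}]}}

```text
time: 15.15
eef_pos: [0.4866, -0.356, 0.0252]
orientation: [-0.0, 0.676, 0.737, 0.0]
force: [-0.4, 0.1, -0.3]
gripper_width: 0.0513
gripper_force: 0.0
```

Emit:
{"method": "send_rows", "body": {"steps": [{"x":0,"y":0,"z":0.05,"ax":0,"ay":0,"az":0,"claw":0.2},{"x":0,"y":0,"z":0.1,"ax":0,"ay":0,"az":0,"claw":0.4},{"x":0,"y":0,"z":0.15,"ax":0,"ay":0,"az":0,"claw":1},{"x":0,"y":0,"z":0.15,"ax":0,"ay":0,"az":0,"claw":1},{"x":0.044,"y":0.08,"z":0.05,"ax":0,"ay":0,"az":0.034,"claw":1}]}}

```text
time: 15.57
eef_pos: [0.4965, -0.3437, 0.1307]
orientation: [0.004, 0.636, 0.772, -0.001]
force: [1.0, -0.7, 1.0]
gripper_width: 0.0854
gripper_force: 0.0
```

Emit:
{"method": "send_rows", "body": {"steps": [{"x":0.044,"y":0.08,"z":0,"ax":0,"ay":0,"az":0.038,"claw":1},{"x":0.044,"y":0.08,"z":0,"ax":0,"ay":0,"az":0.038,"claw":1},{"x":0.044,"y":0.08,"z":0,"ax":0,"ay":0,"az":0.038,"claw":1},{"x":0.044,"y":0.08,"z":0,"ax":0,"ay":0,"az":0.038,"claw":1},{"x":0.044,"y":0.08,"z":0,"ax":0,"ay":0,"az":0.038,"claw":1}]}}

```text
time: 15.98
eef_pos: [0.5399, -0.2593, 0.1262]
orientation: [0.0, 0.377, 0.926, -0.0]
force: [0.9, -0.1, 0.9]
gripper_width: 0.0852
gripper_force: 0.0
```

Emit:
{"method": "send_rows", "body": {"steps": [{"x":0.044,"y":0.08,"z":0,"ax":0,"ay":0,"az":0.038,"claw":1},{"x":0.044,"y":0.08,"z":0,"ax":0,"ay":0,"az":0.038,"claw":1},{"x":0.044,"y":0.08,"z":0,"ax":0,"ay":0,"az":0.038,"claw":1},{"x":0.044,"y":0.08,"z":0,"ax":0,"ay":0,"az":0.038,"claw":1},{"x":0.044,"y":0.08,"z":0,"ax":0,"ay":0,"az":0.038,"claw":1}]}}

```text
time: 16.4
eef_pos: [0.5839, -0.1792, 0.1261]
orientation: [0.0, 0.088, 0.996, -0.0]
force: [-1.0, 0.2, 0.2]
gripper_width: 0.0853
gripper_force: 0.0
```

Emit:
{"method": "send_rows", "body": {"steps": [{"x":0.044,"y":0.08,"z":0,"ax":0,"ay":0,"az":0.038,"claw":1},{"x":0.044,"y":0.08,"z":0,"ax":0,"ay":0,"az":0.038,"claw":1},{"x":0.044,"y":0.08,"z":0,"ax":0,"ay":0,"az":0.038,"claw":1},{"x":0,"y":0,"z":-0.1,"ax":0,"ay":0,"az":0,"claw":1},{"x":0,"y":0,"z":0,"ax":0,"ay":0,"az":0,"claw":1}]}}

```text
time: 16.82
eef_pos: [0.6089, -0.1304, 0.1034]
orientation: [-0.001, -0.089, 0.996, 0.001]
force: [-1.4, 0.1, -1.3]
gripper_width: 0.0853
gripper_force: 0.0
```

```bash
python3 look.py pics/w7.png .62 -.132 .06
```

```text
tcp [ 0.6089 -0.1304  0.1034] top [0.0281 0.029 ] rect [array([ 621. , -131.6]), array([98. , 27.6]), np.float64(10.9)] 6328
```

View pics/w7.png

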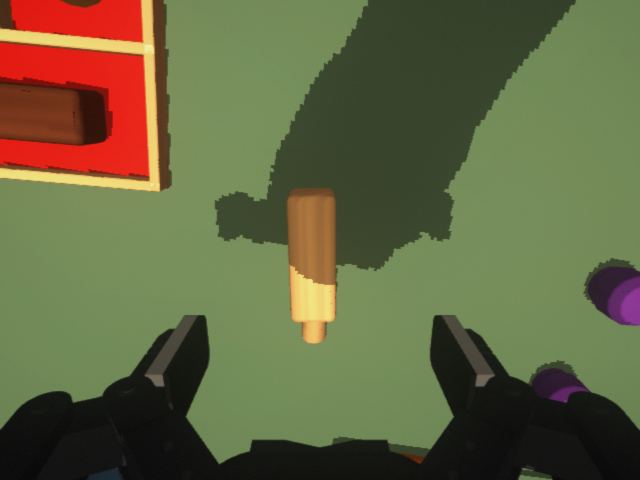

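The wrist view shows the pale handle at (312,265), tenon end at (314,332): centre (0.621, −0.132), yaw 10.9°, top 28 mm. I'm descending.

Emit:
{"method": "send_rows", "body": {"steps": [{"x":0.015,"y":-0.01,"z":-0.12,"ax":0,"ay":0,"az":0.002,"claw":1},{"x":0.015,"y":0,"z":-0.12,"ax":0,"ay":0,"az":0.002,"claw":1},{"x":0,"y":0,"z":-0.12,"ax":0,"ay":0,"az":0,"claw":1},{"x":0,"y":0,"z":-0.05,"ax":0,"ay":0,"az":0,"claw":1},{"x":0,"y":0,"z":0,"ax":0,"ay":0,"az":0,"claw":1}]}}

```text
time: 17.28
eef_pos: [0.6136, -0.1339, 0.0212]
orientation: [-0.002, -0.093, 0.996, 0.001]
force: [-0.6, -0.2, 0.4]
gripper_width: 0.086
gripper_force: 0.0
```

Emit:
{"method": "send_rows", "body": {"steps": [{"x":0,"y":0,"z":-0.02,"ax":0,"ay":0,"az":0,"claw":0.3},{"x":0,"y":0,"z":0,"ax":0,"ay":0,"az":0,"claw":0},{"x":0,"y":0,"z":0,"ax":0,"ay":0,"az":0,"claw":-0.3},{"x":0,"y":0,"z":0,"ax":0,"ay":0,"az":0,"claw":-0.6},{"x":0,"y":0,"z":0,"ax":0,"ay":0,"az":0,"claw":-1}]}}

```text
time: 17.7
eef_pos: [0.6168, -0.1343, 0.0208]
orientation: [0.001, -0.094, 0.996, -0.0]
force: [0.3, -0.6, 2.0]
gripper_width: 0.0272
gripper_force: 40.3
```

Emit:
{"method": "send_rows", "body": {"steps": [{"x":0,"y":0,"z":0,"ax":0,"ay":0,"az":0,"claw":-1},{"x":0,"y":0,"z":0,"ax":0,"ay":0,"az":0,"claw":-1},{"x":0,"y":0,"z":0,"ax":0,"ay":0,"az":0,"claw":-1}]}}

```text
time: 17.95
eef_pos: [0.6169, -0.1343, 0.0208]
orientation: [0.001, -0.094, 0.996, -0.001]
force: [0.0, -0.6, 6.1]
gripper_width: 0.0269
gripper_force: 41.4
```

Emit:
{"method": "send_rows", "body": {"steps": [{"x":0,"y":0,"z":0.06,"ax":0,"ay":0,"az":0,"claw":-1},{"x":0,"y":0,"z":0.1,"ax":0,"ay":0,"az":0,"claw":-1},{"x":0,"y":0,"z":0.1,"ax":0,"ay":0,"az":0,"claw":-1},{"x":0,"y":0,"z":0.06,"ax":0,"ay":0,"az":0,"claw":-1},{"x":0,"y":0,"z":0,"ax":0,"ay":0,"az":0,"claw":-1}]}}

```text
time: 18.37
eef_pos: [0.6178, -0.1345, 0.0871]
orientation: [0.002, -0.094, 0.996, -0.001]
force: [0.1, -0.1, -0.3]
gripper_width: 0.0272
gripper_force: 40.6
```

Emit:
{"method": "send_rows", "body": {"steps": [{"x":-0.03,"y":0.1,"z":0,"ax":0,"ay":0,"az":0.024,"claw":-1},{"x":-0.03,"y":0.12,"z":0,"ax":0,"ay":0,"az":0.024,"claw":-1},{"x":-0.03,"y":0.16,"z":0,"ax":0,"ay":0,"az":0.024,"claw":-1},{"x":-0.03,"y":0.16,"z":0,"ax":0,"ay":0,"az":0.024,"claw":-1},{"x":-0.03,"y":0.16,"z":0,"ax":0,"ay":0,"az":0.024,"claw":-1}]}}

```text
time: 18.78
eef_pos: [0.5847, 0.0072, 0.0826]
orientation: [-0.001, -0.28, 0.96, 0.0]
force: [-0.3, 0.8, -0.1]
gripper_width: 0.0273
gripper_force: 40.6
```

Emit:
{"method": "send_rows", "body": {"steps": [{"x":-0.04,"y":0.16,"z":0,"ax":0,"ay":0,"az":0.024,"claw":-1},{"x":-0.04,"y":0.16,"z":0,"ax":0,"ay":0,"az":0.024,"claw":-1},{"x":-0.03,"y":0.16,"z":0,"ax":0,"ay":0,"az":0.024,"claw":-1},{"x":-0.03,"y":0.16,"z":0,"ax":0,"ay":0,"az":0.024,"claw":-1},{"x":-0.03,"y":0.16,"z":0,"ax":0,"ay":0,"az":0.024,"claw":-1}]}}

```text
time: 19.2
eef_pos: [0.5506, 0.1674, 0.0827]
orientation: [-0.001, -0.455, 0.89, 0.0]
force: [0.5, 0.1, -1.5]
gripper_width: 0.0268
gripper_force: 40.7
```

Emit:
{"method": "send_rows", "body": {"steps": [{"x":-0.03,"y":0.16,"z":0,"ax":0,"ay":0,"az":0.024,"claw":-1},{"x":-0.03,"y":0.16,"z":0,"ax":0,"ay":0,"az":0.024,"claw":-1},{"x":-0.03,"y":0.16,"z":0,"ax":0,"ay":0,"az":0.024,"claw":-1},{"x":-0.03,"y":0.12,"z":0,"ax":0,"ay":0,"az":0.024,"claw":-1},{"x":-0.03,"y":0.1,"z":0,"ax":0,"ay":0,"az":0.024,"claw":-1}]}}

```text
time: 19.62
eef_pos: [0.5206, 0.308, 0.0825]
orientation: [-0.001, -0.615, 0.789, 0.0]
force: [-0.0, -0.0, 0.0]
gripper_width: 0.0268
gripper_force: 40.7
```

Emit:
{"method": "send_rows", "body": {"steps": [{"x":0,"y":0,"z":0,"ax":0,"ay":0,"az":0,"claw":-1},{"x":0,"y":0,"z":0,"ax":0,"ay":0,"az":0,"claw":-1}]}}

```text
time: 19.78
eef_pos: [0.5208, 0.3069, 0.0825]
orientation: [-0.001, -0.613, 0.79, 0.0]
force: [1.1, -1.3, -0.7]
gripper_width: 0.0271
gripper_force: 40.6
```

Run:
```python
from h import *
from cell import bot
p,d=bot.capture("wrist");cv2.imwrite("pics/w8.png",p)
s=bot.sense();print(s["eef_pos"],s["gripper_width"])
```

```text
[0.52117322 0.30598791 0.08260289] 0.027075170745522025
```

View pics/w8.png

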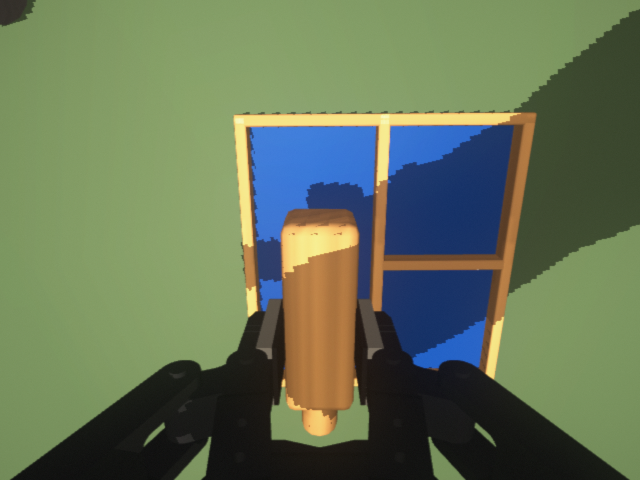

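The pale handle is held level at (320,315), aligned over the long blue bay between x≈255 and x≈378. I'm lowering.

Emit:
{"method": "send_rows", "body": {"steps": [{"x":0.015,"y":0,"z":-0.08,"ax":0,"ay":0,"az":0,"claw":-1},{"x":0,"y":0,"z":-0.08,"ax":0,"ay":0,"az":0,"claw":-1},{"x":0,"y":0,"z":-0.06,"ax":0,"ay":0,"az":0,"claw":-1},{"x":0,"y":0,"z":-0.03,"ax":0,"ay":0,"az":0,"claw":-1},{"x":0,"y":0,"z":0,"ax":0,"ay":0,"az":0,"claw":-1}]}}

```text
time: 20.25
eef_pos: [0.5239, 0.3043, 0.0315]
orientation: [-0.002, -0.612, 0.791, 0.0]
force: [-0.5, -0.4, -0.7]
gripper_width: 0.0272
gripper_force: 40.6
```

Emit:
{"method": "send_rows", "body": {"steps": [{"x":0,"y":0,"z":-0.01,"ax":0,"ay":0,"az":0,"claw":-1},{"x":0,"y":0,"z":0,"ax":0,"ay":0,"az":0,"claw":-1}]}}

```text
time: 20.42
eef_pos: [0.5255, 0.3057, 0.0317]
orientation: [0.0, -0.612, 0.791, -0.0]
force: [-0.1, -0.4, -1.6]
gripper_width: 0.0268
gripper_force: 40.6
```

Emit:
{"method": "send_rows", "body": {"steps": [{"x":0,"y":0,"z":-0.015,"ax":0,"ay":0,"az":0,"claw":-1},{"x":0,"y":0,"z":-0.005,"ax":0,"ay":0,"az":0,"claw":-1},{"x":0,"y":0,"z":0,"ax":0,"ay":0,"az":0,"claw":-1}]}}

```text
time: 20.67
eef_pos: [0.525, 0.3061, 0.0275]
orientation: [0.0, -0.613, 0.79, -0.0]
force: [-0.4, 0.2, -0.1]
gripper_width: 0.027
gripper_force: 40.6
```

Emit:
{"method": "send_rows", "body": {"steps": [{"x":0,"y":0,"z":-0.005,"ax":0,"ay":0,"az":0,"claw":-1},{"x":0,"y":0,"z":0,"ax":0,"ay":0,"az":0,"claw":-1}]}}

```text
time: 20.83
eef_pos: [0.5252, 0.3062, 0.0268]
orientation: [0.0, -0.613, 0.79, -0.0]
force: [-0.4, -0.3, 1.7]
gripper_width: 0.0268
gripper_force: 40.9
```

Emit:
{"method": "send_rows", "body": {"steps": [{"x":0,"y":0,"z":0,"ax":0,"ay":0,"az":0,"claw":0.1},{"x":0,"y":0,"z":0,"ax":0,"ay":0,"az":0,"claw":0.1},{"x":0,"y":0,"z":0,"ax":0,"ay":0,"az":0,"claw":0.1},{"x":0,"y":0,"z":0,"ax":0,"ay":0,"az":0,"claw":0.1}]}}

```text
time: 21.17
eef_pos: [0.5249, 0.3061, 0.0263]
orientation: [-0.0, -0.613, 0.79, 0.0]
force: [-0.1, -0.6, 0.5]
gripper_width: 0.0471
gripper_force: 0.0
```

Emit:
{"method": "send_rows", "body": {"steps": [{"x":0,"y":0,"z":0.05,"ax":0,"ay":0,"az":0,"claw":0.1},{"x":0,"y":0,"z":0.1,"ax":0,"ay":0,"az":0,"claw":0.4},{"x":0,"y":0,"z":0.15,"ax":0,"ay":0,"az":0,"claw":1},{"x":0.07,"y":-0.1,"z":0.1,"ax":0,"ay":0,"az":0,"claw":1},{"x":0.09,"y":-0.14,"z":0,"ax":0,"ay":0,"az":0,"claw":1}]}}

```text
time: 21.58
eef_pos: [0.559, 0.2606, 0.1124]
orientation: [0.004, -0.615, 0.789, -0.001]
force: [1.2, 0.3, 0.5]
gripper_width: 0.0849
gripper_force: 0.0
```

Emit:
{"method": "send_rows", "body": {"steps": [{"x":0.09,"y":-0.14,"z":0,"ax":0,"ay":0,"az":0,"claw":1},{"x":0.09,"y":-0.14,"z":0,"ax":0,"ay":0,"az":0,"claw":1},{"x":0.09,"y":-0.14,"z":0,"ax":0,"ay":0,"az":0,"claw":1},{"x":0.08,"y":-0.12,"z":0,"ax":0,"ay":0,"az":0,"claw":1},{"x":0.06,"y":-0.08,"z":0,"ax":0,"ay":0,"az":0,"claw":1}]}}

```text
time: 22.0
eef_pos: [0.6404, 0.1314, 0.1073]
orientation: [0.0, -0.612, 0.791, -0.001]
force: [1.0, -0.0, -0.5]
gripper_width: 0.085
gripper_force: 0.0
```

Emit:
{"method": "send_rows", "body": {"steps": [{"x":0,"y":0,"z":-0.1,"ax":0,"ay":0,"az":0,"claw":1},{"x":0,"y":0,"z":-0.08,"ax":0,"ay":0,"az":0,"claw":1},{"x":0,"y":0,"z":0,"ax":0,"ay":0,"az":0,"claw":1}]}}

```text
time: 22.25
eef_pos: [0.637, 0.133, 0.0676]
orientation: [-0.002, -0.612, 0.791, 0.001]
force: [-0.6, -0.1, -0.5]
gripper_width: 0.0853
gripper_force: 0.0
```

```bash
python3 look.py pics/w9.png .64 .133 .03
```

```text
tcp [0.637  0.133  0.0676] top [0.0278 0.0288] rect [array([639.4, 133.9]), array([33.3, 33.1]), np.float64(85.6)] 2309
```

View pics/w9.png

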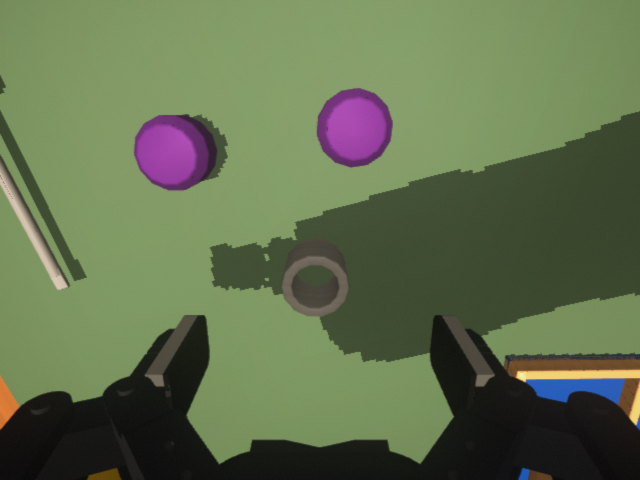

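The steel ferrule is between the fingers at (315,280): centre (0.639, 0.134), top 28 mm. The purple knobs at (175,152) and (355,127) are clear.

Emit:
{"method": "send_rows", "body": {"steps": [{"x":0,"y":0,"z":-0.1,"ax":0,"ay":0,"az":0,"claw":1},{"x":0,"y":0,"z":-0.08,"ax":0,"ay":0,"az":0,"claw":1},{"x":0,"y":0,"z":-0.06,"ax":0,"ay":0,"az":0,"claw":1},{"x":0,"y":0,"z":0,"ax":0,"ay":0,"az":0,"claw":0.3},{"x":0,"y":0,"z":0,"ax":0,"ay":0,"az":0,"claw":-0.05}]}}

```text
time: 22.72
eef_pos: [0.6386, 0.1343, 0.0226]
orientation: [-0.0, -0.613, 0.79, 0.0]
force: [-0.3, -0.1, -0.0]
gripper_width: 0.0643
gripper_force: 0.0
```

Emit:
{"method": "send_rows", "body": {"steps": [{"x":0,"y":0,"z":0,"ax":0,"ay":0,"az":0,"claw":-0.2},{"x":0,"y":0,"z":0,"ax":0,"ay":0,"az":0,"claw":-0.6},{"x":0,"y":0,"z":0,"ax":0,"ay":0,"az":0,"claw":-1},{"x":0,"y":0,"z":0,"ax":0,"ay":0,"az":0,"claw":-1},{"x":0,"y":0,"z":0,"ax":0,"ay":0,"az":0,"claw":-1}]}}

```text
time: 23.13
eef_pos: [0.6401, 0.1343, 0.024]
orientation: [0.001, -0.613, 0.79, -0.001]
force: [-0.7, 1.3, 5.8]
gripper_width: 0.0313
gripper_force: 40.3
```

Emit:
{"method": "send_rows", "body": {"steps": [{"x":0,"y":0,"z":0.06,"ax":0,"ay":0,"az":0,"claw":-1},{"x":0,"y":0,"z":0.1,"ax":0,"ay":0,"az":0,"claw":-1},{"x":0,"y":0,"z":0.1,"ax":0,"ay":0,"az":0,"claw":-1},{"x":-0.07,"y":0.05,"z":0.06,"ax":0,"ay":0,"az":0,"claw":-1},{"x":-0.12,"y":0.1,"z":0,"ax":0,"ay":0,"az":0,"claw":-1}]}}

```text
time: 23.55
eef_pos: [0.6052, 0.1627, 0.0904]
orientation: [0.003, -0.611, 0.791, -0.002]
force: [0.4, 1.4, -0.3]
gripper_width: 0.0311
gripper_force: 39.9
```

Emit:
{"method": "send_rows", "body": {"steps": [{"x":-0.14,"y":0.11,"z":0,"ax":0,"ay":0,"az":0,"claw":-1},{"x":-0.14,"y":0.11,"z":0,"ax":0,"ay":0,"az":0,"claw":-1},{"x":-0.14,"y":0.11,"z":0,"ax":0,"ay":0,"az":0,"claw":-1},{"x":-0.14,"y":0.11,"z":0,"ax":0,"ay":0,"az":0,"claw":-1},{"x":-0.12,"y":0.1,"z":0,"ax":0,"ay":0,"az":0,"claw":-1}]}}

```text
time: 23.97
eef_pos: [0.4627, 0.2728, 0.087]
orientation: [-0.0, -0.613, 0.79, 0.0]
force: [0.0, 0.5, -0.6]
gripper_width: 0.0312
gripper_force: 39.9
```

Emit:
{"method": "send_rows", "body": {"steps": [{"x":-0.1,"y":0.07,"z":0,"ax":0,"ay":0,"az":0,"claw":-1},{"x":0,"y":0,"z":0,"ax":0,"ay":0,"az":0,"claw":-1},{"x":0,"y":0,"z":0,"ax":0,"ay":0,"az":0,"claw":-1}]}}

```text
time: 24.22
eef_pos: [0.4438, 0.2867, 0.087]
orientation: [-0.0, -0.614, 0.79, -0.0]
force: [0.3, -0.3, -0.5]
gripper_width: 0.0311
gripper_force: 39.9
```

Run:
```python
from h import *
from cell import bot
p,d=bot.capture("wrist");cv2.imwrite("pics/w10.png",p)
s=bot.sense();print(s["eef_pos"],s["gripper_width"])
```

```text
[0.44500933 0.28636855 0.08703431] 0.031475487099746326
```

View pics/w10.png

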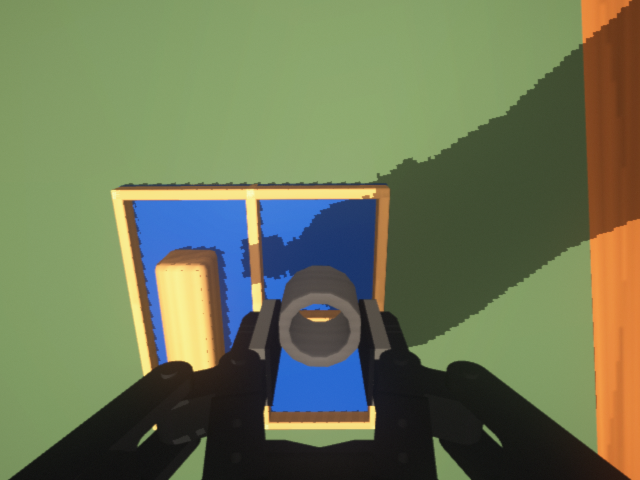

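The steel ferrule is upright at (320,315) over the near square bay, with the pale handle flat in the long bay at (190,310). I'm lowering.

Emit:
{"method": "send_rows", "body": {"steps": [{"x":0,"y":0,"z":-0.08,"ax":0,"ay":0,"az":0,"claw":-1},{"x":0,"y":0,"z":-0.08,"ax":0,"ay":0,"az":0,"claw":-1},{"x":0,"y":0,"z":-0.06,"ax":0,"ay":0,"az":0,"claw":-1},{"x":0,"y":0,"z":-0.03,"ax":0,"ay":0,"az":0,"claw":-1},{"x":0,"y":0,"z":0,"ax":0,"ay":0,"az":0,"claw":-1}]}}

```text
time: 24.68
eef_pos: [0.4449, 0.2849, 0.0351]
orientation: [-0.001, -0.612, 0.791, 0.0]
force: [0.1, -0.1, -1.1]
gripper_width: 0.0314
gripper_force: 39.9
```

Emit:
{"method": "send_rows", "body": {"steps": [{"x":0,"y":0,"z":-0.01,"ax":0,"ay":0,"az":0,"claw":-1},{"x":0,"y":0,"z":0,"ax":0,"ay":0,"az":0,"claw":-1}]}}

```text
time: 24.85
eef_pos: [0.4458, 0.2859, 0.0347]
orientation: [0.0, -0.612, 0.791, -0.0]
force: [0.0, -1.0, -0.1]
gripper_width: 0.0315
gripper_force: 39.9
```

Emit:
{"method": "send_rows", "body": {"steps": [{"x":0,"y":0,"z":-0.015,"ax":0,"ay":0,"az":0,"claw":-1},{"x":0,"y":0,"z":-0.005,"ax":0,"ay":0,"az":0,"claw":-1},{"x":0,"y":0,"z":0,"ax":0,"ay":0,"az":0,"claw":-1}]}}

```text
time: 25.1
eef_pos: [0.445, 0.2861, 0.0304]
orientation: [0.0, -0.613, 0.79, -0.0]
force: [0.3, 0.8, -1.0]
gripper_width: 0.0313
gripper_force: 39.9
```

Emit:
{"method": "send_rows", "body": {"steps": [{"x":0,"y":0,"z":-0.005,"ax":0,"ay":0,"az":0,"claw":-1},{"x":0,"y":0,"z":0,"ax":0,"ay":0,"az":0,"claw":-1}]}}

```text
time: 25.27
eef_pos: [0.4451, 0.2862, 0.03]
orientation: [0.0, -0.613, 0.79, -0.0]
force: [-1.7, -0.8, 3.5]
gripper_width: 0.0313
gripper_force: 40.3
```

Emit:
{"method": "send_rows", "body": {"steps": [{"x":0,"y":0,"z":0,"ax":0,"ay":0,"az":0,"claw":0.2},{"x":0,"y":0,"z":0,"ax":0,"ay":0,"az":0,"claw":0.2},{"x":0,"y":0,"z":0,"ax":0,"ay":0,"az":0,"claw":0.2},{"x":0,"y":0,"z":0,"ax":0,"ay":0,"az":0,"claw":0.2}]}}

```text
time: 25.6
eef_pos: [0.4449, 0.2861, 0.0293]
orientation: [0.0, -0.613, 0.79, 0.0]
force: [-0.1, 0.1, 0.4]
gripper_width: 0.0516
gripper_force: 0.0
```

Emit:
{"method": "send_rows", "body": {"steps": [{"x":0,"y":0,"z":0.05,"ax":0,"ay":0,"az":0,"claw":0.2},{"x":0,"y":0,"z":0.1,"ax":0,"ay":0,"az":0,"claw":0.2},{"x":0,"y":0,"z":0.15,"ax":0,"ay":0,"az":0,"claw":0.2},{"x":0,"y":0,"z":0.15,"ax":0,"ay":0,"az":0,"claw":0.2},{"x":0,"y":0,"z":0.15,"ax":0,"ay":0,"az":0,"claw":0.2}]}}

```text
time: 26.02
eef_pos: [0.4445, 0.2859, 0.1511]
orientation: [-0.0, -0.613, 0.79, 0.0]
force: [1.1, -0.3, 0.3]
gripper_width: 0.0515
gripper_force: 0.0
```

Emit:
{"method": "send_rows", "body": {"steps": [{"x":0,"y":-0.1,"z":0.1,"ax":0,"ay":0,"az":0,"claw":0.2},{"x":0,"y":-0.16,"z":0.05,"ax":0,"ay":0,"az":0,"claw":0.2},{"x":0,"y":-0.16,"z":0,"ax":0,"ay":0,"az":0,"claw":0.2},{"x":0,"y":-0.16,"z":0,"ax":0,"ay":0,"az":0,"claw":0.2},{"x":0,"y":-0.16,"z":0,"ax":0,"ay":0,"az":0,"claw":0.2}]}}

```text
time: 26.43
eef_pos: [0.4449, 0.1369, 0.1806]
orientation: [0.001, -0.613, 0.79, -0.0]
force: [0.0, -0.7, 0.5]
gripper_width: 0.0512
gripper_force: 0.0
```

Emit:
{"method": "send_rows", "body": {"steps": [{"x":0,"y":-0.16,"z":0,"ax":0,"ay":0,"az":0,"claw":0.2},{"x":0,"y":-0.16,"z":0,"ax":0,"ay":0,"az":0,"claw":0.2},{"x":0,"y":-0.16,"z":0,"ax":0,"ay":0,"az":0,"claw":0.2},{"x":0,"y":-0.1,"z":0,"ax":0,"ay":0,"az":0,"claw":0.2},{"x":0,"y":0,"z":0,"ax":0,"ay":0,"az":0,"claw":0.2}]}}

```text
time: 26.85
eef_pos: [0.4451, 0.0189, 0.1802]
orientation: [0.0, -0.611, 0.792, -0.001]
force: [0.7, -0.3, 0.1]
gripper_width: 0.0513
gripper_force: 0.0
```

Run:
```python
from h import *
from cell import bot
p,d=bot.capture("top");cv2.imwrite("pics/top1.png",p);v=dict(p=p,d=d,**bot.camera_params("top"))
P=depthpts(v,np.ones((480,640)))
for n,x,y,r in(("dark",.557,-.311,.06),("brass",.483,-.278,.025),("knob",.487,-.356,.025),("pale",.525,.308,.06),("steel",.445,.287,.025)):
    g=P[(np.hypot(P[:,0]-x,P[:,1]-y)<r)&(P[:,2]>.022)];print(n,"top %.1f"%(np.percentile(g[:,2],90)*1000),[np.round(a,1) for a in cv2.minAreaRect((g[:,:2]*1000).astype(np.float32))])
```

```text
dark top 35.2 [array([ 557.4, -311.1]), array([28.4, 98.2]), np.float64(4.9)]
brass top 35.1 [array([ 483., -278.]), array([32.5, 33. ]), np.float64(26.5)]
knob top 37.7 [array([ 486.5, -356.2]), array([32.3, 30.9]), np.float64(88.6)]
pale top 35.3 [array([526. , 309.4]), array([98.5, 27.9]), np.float64(75.3)]
steel top 35.4 [array([445. , 283.8]), array([33.4, 32.2]), np.float64(42.0)]
```

View pics/top1.png

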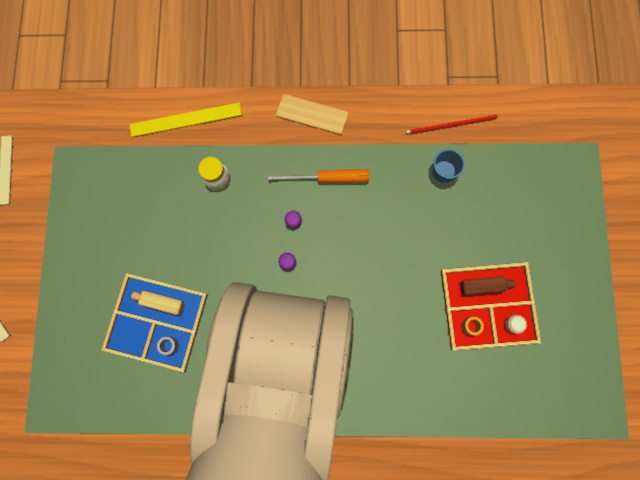

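The final top view shows the red tray with the dark handle at (485,286), brass ferrule at (474,326) and ivory knob at (516,324). The blue tray has the pale handle at (160,302) and steel ferrule at (167,346). All the tops are at the expected heights, and the jar, screwdriver, cup and purple knobs haven't moved.

```bash
python3 -c "
from cell import bot
print(bot.finish_job())"
```

```text
the job is handed in; nothing more can be done
None
```

Both kits are made up and the job is handed in at about 27 s robot time: all five parts sit in their own bays, handles flat and the rest upright, and the jar, screwdriver and cup were left alone.

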